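# Make up two watch-repair job trays

## Robot

A 7-joint arm with a two-finger parallel gripper is mounted at the origin on the work surface. World frame = base frame: x ahead of the robot, y to its left, z up, the work surface at z = 0. Lengths are in mm, angles in rad, forces in N, time in s.
With the tool pointing down it reaches from about 400 to 875 mm from the base axis. Payload 4.4 kg.
Tool frame: the origin (TCP) lies between the finger pads; the fingertips stand 11 mm ahead of it and the grasp point (between the pads) lies 8 mm behind it; y points along the fingers, x is the direction in which the jaws open and shut, and the axes are right-handed (so a half turn about y gives the same grasp; the last joint's range is limited). The gripper opens to 85 mm and grips with 20 to 120 N. Pads are 22 mm wide; open, the fingers measure 114 mm over their backs; the gripper's body (76 mm by 85 mm) begins 54 mm behind the grasp point. The pads swing forward as they close: fully open they stand 13 mm farther back than shut.
Start: joints at [1.096, 0.628, 0.038, 1.517, -0.027, 0.996, -0.02], TCP at [258.408, -596.442, 242.313] pointing down, gripper open.
Joint ranges: [-3.06, 3.06], [-0.37, 2.12], [-1.25, 1.32], [0.18, 2.47], [-1.1, 4.24], [0.23, 1.98], [-2.94, 2.94]. Speed limits (rad/s): [2.57, 2.57, 3.14, 3.14, 3.14, 3.14, 3.14].

## Interface

Orientations are given as [roll, pitch, yaw] about the fixed x, y, z axes, in that order (R = Rz(yaw) Ry(pitch) Rx(roll)).
In Python, from cell import * gives the robot as it stands.
- The arm moves only by the shell command python3 -m jog 'ROWS'. ROWS is JSON, a list of rows, each an object of numbers: "x", "y", "z": the shift along the tool's x, y, z in mm; "ax", "ay", "az": the turn, a rotation vector about the tool's x, y, z in rad; "grip": the finger opening in mm, from 0 to 85.4. In form: [{"x": .., "y": .., "z": .., "ax": .., "ay": .., "az": .., "grip": ..}, ...]. A call has 1 to 5 rows; each row is the pose to reach, as a shift and turn from the pose commanded when the call began, along the tool's axes at that moment; what a row does not reach only later rows make up. A row lasts 1/10 s, in which the tool goes at most 50 mm and 8.59 degrees, less where a joint would pass 70% of its speed; a pose out of reach is approached as far as the arm can. A call with a gripper value outside its range is refused whole. The fingers move at their own pace and stop on an object; the grip force is fixed at half the most. Time passes only in rows, so rows that repeat a pose let the fingers close. It gives the time, the measured TCP pose, the force and the opening at its end, in the units of the state.
- read_state(): the state, without advancing time (a new reading comes with each control period).
- get_image(name): name is "scene" or "top"; returns a dict with "color" (480x640x3 uint8, red, green, blue), "vfov" (degrees; the focal length in pixels is half the picture's height over the tangent of half this angle, whatever the lens; pixels are square), "cx", "cy" (the principal point, pixels), "camera_from_world" (4x4, takes a point from world to camera coordinates). Camera axes: x right, y down, z forward; pixel columns grow to the right and rows downward; lengths in mm; the calibration is good to about 2 mm. A picture is of the moment at which its call begins. There is no depth.
- finish_job(): hands the job in, once; it reports no verdict.
The state is a dict: "clock": time; "qpos": joint angles; "qd": joint speeds; "tau": joint torques, N m; "eef_pos": TCP position; "tool_rot": TCP orientation; "force": force on the tool from outside, world axes, zero at the start; "torque": the same for the moment, N m; "width": finger opening in mm.
Only numpy, scipy, OpenCV 4.12 (cv2) and the standard library are available. Lean on these libraries where they do the work, as an engineer would, in place of code of your own. Each camera call takes 0.05 s, during which the arm holds its last target.

## Task

Make up the two repair kits from the row of stock on the watchmaker's bench: the blue tray gets the black eyeglass loupe in its white-lined pocket and the amber oil bottle in its black-lined pocket; the red tray gets the brass press die in its white-lined pocket and the green oil bottle in its black-lined pocket. Set each thing down gently, without dropping it or knocking it over, so that it stands upright, flat on the floor of its pocket. Leave the steel tin, the tape roll, the tweezers and the brush where they lie.

Things in the scene. Friction and masses are not known exactly. Their poses are not given: they have to be found in the camera images.
- loupe_mid (a point): Centre (half-way up, on the axis) of the black watchmaker's eyeglass loupe: round, 42 mm tall, 38 mm diameter flared foot (lowest 10 mm), straight 32 mm diameter barrel above it, with an aluminium band near the top and a lens on top. Site 21 mm above its underside, z up. 40 g. Stands upright on the bench in the near row, in any of its places.
- oil_amber_mid (a point): Centre of the amber glass oil bottle with a white cap: round, 58 mm tall; glass body 34 mm diameter up to 38 mm, cap 25 mm diameter above 44 mm. Site 29 mm above its underside, z up. 70 g, closed. Stands upright on the bench in the near row, in any of its places.
- oil_green_mid (a point): Centre of the green glass oil bottle with a green cap: same shape and size as the amber one (58 mm tall, body 34 mm diameter, cap 25 mm). Site 29 mm above its underside, z up. 70 g, closed. Stands upright on the bench in the near row, in any of its places.
- die_mid (a point): Centre of the solid brass press die: round, 40 mm tall, 42 mm diameter foot (lowest 14 mm), 34 mm diameter neck above it to its top. Site 20 mm above its underside, z up. 300 g. Stands upright on the bench in the near row, in any of its places.
- tray_blue: Fixed shallow tray with blue rim and divider, 76 mm (its x) by 147 mm (its y), two square pockets side by side along y. Origin: centre of its underside, on the bench; z up. Pockets 66 x 66 mm inside, floor 4 mm above the bench; walls and divider 5 mm thick, tops 10 mm above the bench. White-lined pocket centred at y = +35.5 mm, black-lined pocket at y = -35.5 mm of the tray's frame.
- tray_red: Fixed shallow tray with red rim and divider, 76 mm (its x) by 147 mm (its y), two square pockets side by side along y. Origin: centre of its underside, on the bench; z up. Pockets 66 x 66 mm inside, floor 4 mm above the bench; walls and divider 5 mm thick, tops 10 mm above the bench. Black-lined pocket centred at y = +35.5 mm, white-lined pocket at y = -35.5 mm of the tray's frame.
- tin_mid (a point): Centre of the round steel and aluminium parts tin, 42 mm diameter, 28 mm tall, standing in the row of stock. Stays where it is.
- tape_mid (a point): Centre of the brown roll of tape, a flat ring of 54 mm outer diameter, 38 mm hole, 20 mm tall, in the row of stock. Stays where it is.
- tweezers_mid (a point): Middle of the steel tweezers, about 136 mm long, 5 mm thick, lying flat across the far side of the sheet beyond the trays. Stay where they are.
- brush_mid (a point): Middle of the small wooden-handled brush, about 155 mm long, 9 mm thick, lying on the left side of the bench. Stays where it is.
Not all that is in view belongs to the job. Leave any purple look-alike of the part that bears oil_green_mid alone.

How it is judged:
By the outcome, as a careful person would: the job done as asked, in the order asked, and still so for the second after the job is handed in, with the robot touching nothing.
It also fails if it takes over 93 s, if anything falls off the work surface, if the arm or the gripper's body presses on something with over 40 N, if the wrist force passes 120 N, or if a joint passes its speed limit or range.

## Working session

There is one attempt and no reset: what is moved stays moved. The work goes in short steps, Python scripts to look and compute and a shell command to move; the robot and the scene stay as the last step left them, time stands still between calls to the robot, and variables do not carry over. Pictures are saved under pics/ and viewed, and the job is handed in when it is done.

```bash
mkdir -p pics; ls; python3 - <<'E'
from cell import *
import cv2,numpy as np
s=read_state();print({k:np.round(v,3).tolist() for k,v in s.items()})
for n in("scene","top"):
    i=get_image(n);cv2.imwrite(f"pics/{n}0.png",i["color"][:,:,::-1]);print(n,i["vfov"],i["cx"],i["cy"],np.round(i["camera_from_world"],4).tolist(),[k for k in i])
E
```

```text
pics
{'clock': 0.0, 'qpos': [1.096, 0.629, 0.038, 1.518, -0.027, 0.996, -0.02], 'qd': [0.001, -0.001, 0.001, -0.001, -0.002, 0.0, -0.0], 'tau': [-0.001, -56.34, 1.226, -19.345, 0.011, 0.011, -0.0], 'eef_pos': [258.17, -595.858, 241.363], 'tool_rot': [-1.571, 0.002, -1.162], 'force': [-0.217, 0.061, -0.134], 'torque': [0.055, 0.048, -0.04], 'width': 85.428}
scene 55.275381684633224 323.8699936467921 243.2112685823378 [[0.8216, 0.57, 0.003, -488.3768], [0.3384, -0.4835, -0.8073, -124.8235], [-0.4587, 0.6643, -0.5902, 1125.0714], [0.0, 0.0, 0.0, 1.0]] ['color', 'vfov', 'cx', 'cy', 'camera_from_world']
top 46.89301946739862 317.87600244142874 245.78946291616822 [[-0.0119, -0.9999, 0.0123, 28.7268], [-0.9967, 0.0109, -0.0803, 544.2836], [0.0801, -0.0132, -0.9967, 1003.4623], [0.0, 0.0, 0.0, 1.0]] ['color', 'vfov', 'cx', 'cy', 'camera_from_world']
```

View pics/top0.png

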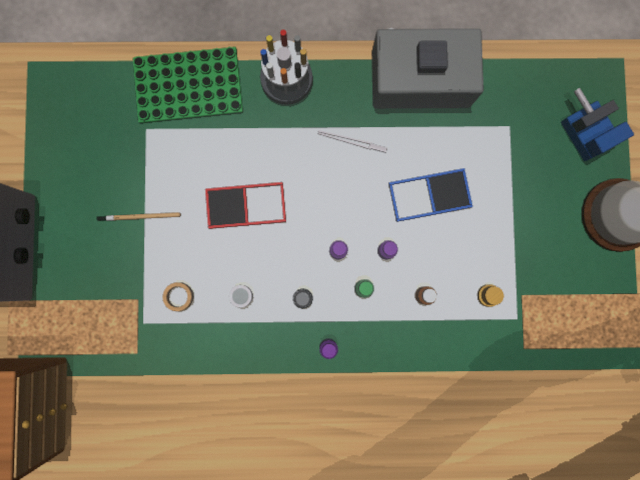

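View pics/scene0.png

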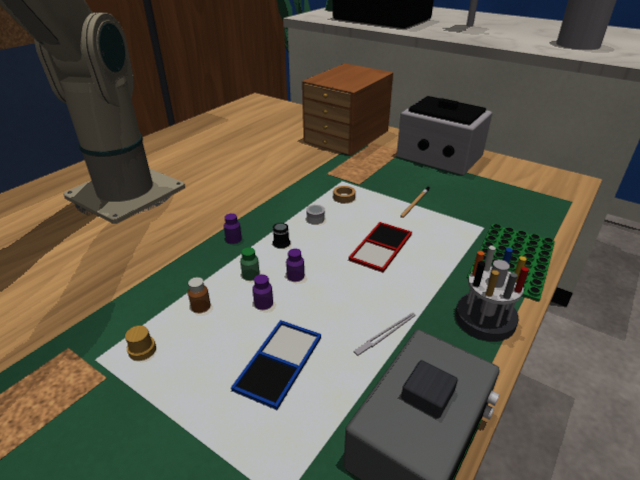

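```bash
python3 - <<'E'
import cv2,numpy as np
t=cv2.imread("pics/top0.png");s=cv2.imread("pics/scene0.png")
cv2.imwrite("pics/c_top.png",cv2.resize(t[235:365,280:515],None,fx=3.4,fy=3.4,interpolation=cv2.INTER_CUBIC))
cv2.imwrite("pics/c_tr.png",cv2.resize(t[160:235,195:485],None,fx=2.7,fy=2.7,interpolation=cv2.INTER_CUBIC))
cv2.imwrite("pics/c_sc.png",cv2.resize(s[180:410,110:340],None,fx=2.6,fy=2.6,interpolation=cv2.INTER_CUBIC))
E
```

```text
(no output)
```

View pics/c_top.png

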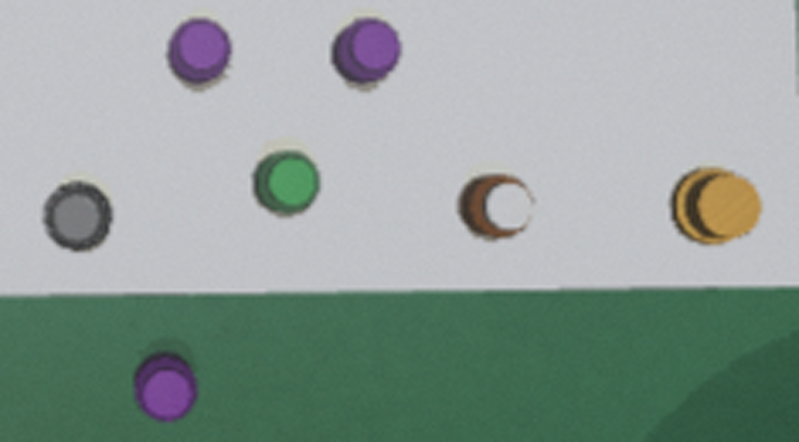

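View pics/c_sc.png

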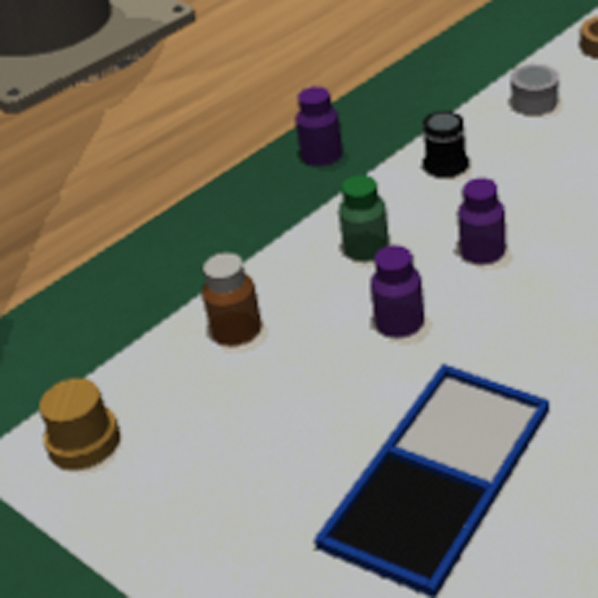

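View pics/c_tr.png

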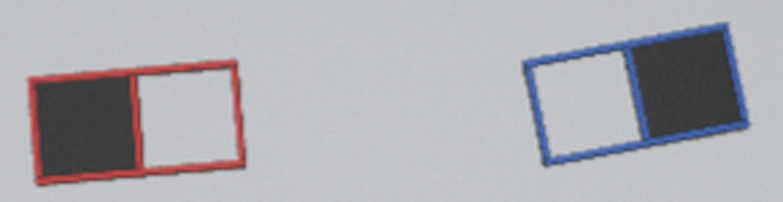

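```bash
cat > h.py <<'E'
import cv2,numpy as np
from cell import *
def cam(n):
    i=get_image(n);f=240/np.tan(np.radians(i["vfov"]/2));return i["color"],f,i["cx"],i["cy"],np.array(i["camera_from_world"])
def back(c,uv,z):
    _,f,cx,cy,T=c;R,t=T[:3,:3],T[:3,3];o=-R.T@t;uv=np.atleast_2d(np.float64(uv))
    d=np.c_[(uv[:,0]-cx)/f,(uv[:,1]-cy)/f,np.ones(len(uv))]@R
    return (o+d*((z-o[2])/d[:,2])[:,None])[:,:2]
def proj(c,P):
    _,f,cx,cy,T=c;p=np.atleast_2d(P)@T[:3,:3].T+T[:3,3];return np.c_[f*p[:,0]/p[:,2]+cx,f*p[:,1]/p[:,2]+cy]
E
python3 - <<'E'
from h import *
t=cam("top");s=cam("scene")
for n,h,a,b in [("loupe",42,(302.9,298.2),(280.8,226.5)),("green",58,(366.5,288.5),(248.1,251.9)),("amber",58,(429.7,295.3),(196.5,282.3)),("die",40,(494.1,295.6),(137.7,333.1))]:
    print(n,back(t,a,h).round(1),back(s,b,h).round(1))
for n,a in [("tin",(241,296)),("tape",(178,296))]: print(n,back(t,a,20).round(1))
for n,a in [("p1",(338.8,249)),("p2",(389,249.5)),("p3",(329,350))]: print(n,back(t,a,58).round(1))
for nm,c in (("t",t),("s",s)):
  hsv=cv2.cvtColor(c[0],cv2.COLOR_RGB2HSV)
  for n,m in [("blue",cv2.inRange(hsv,(105,120,50),(125,255,255))),("red",cv2.inRange(hsv,(0,120,60),(6,255,255))|cv2.inRange(hsv,(172,120,60),(180,255,255)))]:
    cs,_=cv2.findContours(m,cv2.RETR_EXTERNAL,cv2.CHAIN_APPROX_NONE)
    for k in cs:
        if cv2.contourArea(k)<1500: continue
        w=back(c,k[:,0]+0.0,10).astype(np.float32)
        r=cv2.minAreaRect(w);print(nm,n,np.round(r[0],1),np.round(r[1],1),round(r[2],2), cv2.contourArea(k), k.mean(0).round())
E
```

```text
loupe [[448.5  50.9]] [[448.8  56.1]]
green [[464.5 -62.5]] [[467.8 -60.4]]
amber [[ 451.2 -174.8]] [[ 454.2 -172.6]]
die [[ 449.  -295.7]] [[ 451.4 -292.9]]
tin [[453.6 165. ]]
tape [[455.  280.5]]
p1 [[535.5 -14.3]]
p2 [[ 533.6 -104.2]]
p3 [[357.4   5.6]]
t blue [ 640.7 -191.6] [ 74.4 145.6] 10.22 2870.0 [[430. 195.]]
t red [624.3 158.2] [ 74.8 145.2] 4.52 2924.0 [[245. 205.]]
s blue [ 643.6 -192. ] [ 77.9 150.1] 10.24 3894.0 [[277. 365.]]
s red [626.5 160. ] [ 77.3 147.6] 4.53 1544.0 [[381. 246.]]
```

The row, as top-view pixels:
- loupe (303,298), green (366,288), amber (430,295), die (494,296)
- tin (241,296) and tape (178,296) stay where they are
- purple look-alikes of the green bottle at (339,250), (389,250) and (329,349), which I leave alone

The crops confirm which is which. Positions from the two cameras agree to about 3–5 mm, and the trays measure 75 x 146 mm (76 x 147 given). Order: loupe, amber, die, green. First I square the tool to yaw -90° and move to the loupe.

```bash
python3 -m jog '[{"x":79,"z":184,"ay":0.15,"grip":60},{"x":79,"z":184,"ay":0.3,"grip":60},{"x":79,"z":184,"ay":0.409,"grip":60},{"x":79,"z":184,"ay":0.409,"grip":60},{"x":79,"z":184,"ay":0.409,"grip":60}]'
```

```text
$[0]: bad value
```

```bash
python3 -m jog '[{"x":79,"y":0,"z":184,"ax":0,"ay":0.15,"az":0,"grip":60},{"x":79,"y":0,"z":184,"ax":0,"ay":0.3,"az":0,"grip":60},{"x":79,"y":0,"z":184,"ax":0,"ay":0.409,"az":0,"grip":60},{"x":79,"y":0,"z":184,"ax":0,"ay":0.409,"az":0,"grip":60},{"x":79,"y":0,"z":184,"ax":0,"ay":0.409,"az":0,"grip":60}]'
```

```text
clock: 0.7
eef_pos: [469.2, -590.9, 240.4]
tool_rot: [-1.564, 0.004, -1.56]
force: [0.3, -0.1, -0.8]
width: 59.8
```

```bash
python3 -m jog '[{"x":-250,"y":0,"z":0,"ax":0,"ay":0,"az":0,"grip":60},{"x":-250,"y":0,"z":0,"ax":0,"ay":0,"az":0,"grip":60},{"x":-250,"y":0,"z":0,"ax":0,"ay":0,"az":0,"grip":60},{"x":-250,"y":0,"z":0,"ax":0,"ay":0,"az":0,"grip":60},{"x":-250,"y":0,"z":0,"ax":0,"ay":0,"az":0,"grip":60}]'
```

```text
clock: 1.2
eef_pos: [458.2, -343.7, 242.2]
tool_rot: [-1.571, 0.0, -1.571]
force: [0.9, 0.7, 1.0]
width: 59.8
```

```bash
python3 -m jog '[{"x":-250,"y":0,"z":0,"ax":0,"ay":0,"az":0,"grip":60},{"x":-250,"y":0,"z":0,"ax":0,"ay":0,"az":0,"grip":60},{"x":-250,"y":0,"z":0,"ax":0,"ay":0,"az":0,"grip":60},{"x":-250,"y":0,"z":0,"ax":0,"ay":0,"az":0,"grip":60},{"x":-250,"y":0,"z":0,"ax":0,"ay":0,"az":0,"grip":60}]'
```

```text
clock: 1.7
eef_pos: [458.2, -94.0, 242.4]
tool_rot: [-1.57, 0.0, -1.571]
force: [0.5, 0.3, 0.3]
width: 60.1
```

```bash
python3 -m jog '[{"x":-147,"y":0,"z":-10,"ax":0,"ay":0,"az":0,"grip":60},{"x":-147,"y":0,"z":-10,"ax":0,"ay":0,"az":0,"grip":60},{"x":-147,"y":0,"z":-10,"ax":0,"ay":0,"az":0,"grip":60},{"x":-147,"y":80,"z":-10,"ax":0,"ay":0,"az":0,"grip":60},{"x":-147,"y":80,"z":-10,"ax":0,"ay":0,"az":0,"grip":60}]'; python3 - <<'E'
from h import *
print(read_state()['eef_pos'])
t=cam("top");s=cam("scene")
cv2.imwrite("pics/t1.png",cv2.resize(t[0][180:340,220:440,::-1],None,fx=3,fy=3));cv2.imwrite("pics/s1.png",cv2.resize(s[0][120:300,180:400,::-1],None,fx=3,fy=3))
E
```

```text
clock: 2.2
eef_pos: [448.1, 53.5, 161.1]
tool_rot: [-1.571, 0.001, -1.566]
force: [-0.8, -1.4, -0.4]
width: 59.8
[448.07781227  53.51005703 161.06561368]
```

View pics/s1.png

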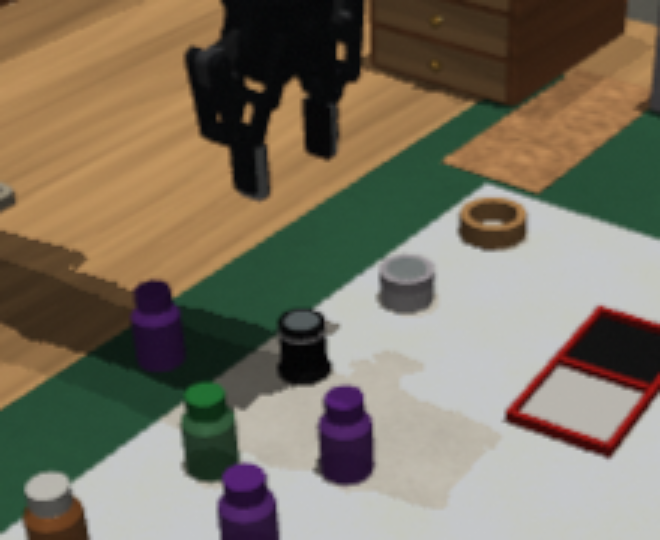

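The tool hangs above and in line with the loupe (crop 303,345), with the jaws straddling it along y. Descending.

```bash
python3 -m jog '[{"x":0,"y":50,"z":0,"ax":0,"ay":0,"az":0,"grip":60},{"x":0,"y":90,"z":0,"ax":0,"ay":0,"az":0,"grip":60},{"x":0,"y":120,"z":0,"ax":0,"ay":0,"az":0,"grip":60},{"x":0,"y":137,"z":0,"ax":0,"ay":0,"az":0,"grip":60},{"x":0,"y":137,"z":0,"ax":0,"ay":0,"az":0,"grip":60}]'; python3 - <<'E'
from h import *
t=cam("top");s=cam("scene")
cv2.imwrite("pics/s2.png",cv2.resize(s[0][150:280,220:360,::-1],None,fx=4,fy=4))
E
```

```text
clock: 2.8
eef_pos: [449.7, 51.7, 27.2]
tool_rot: [-1.571, 0.003, -1.572]
force: [0.4, -0.0, 0.2]
width: 60.2
```

View pics/s2.png

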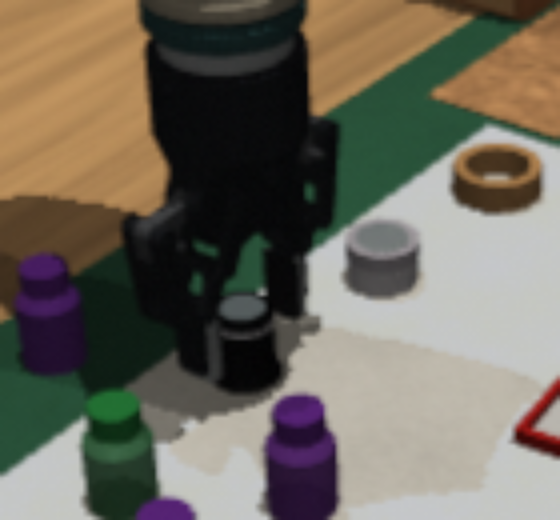

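```bash
python3 -m jog '[{"x":0,"y":0,"z":0,"ax":0,"ay":0,"az":0,"grip":46},{"x":0,"y":0,"z":0,"ax":0,"ay":0,"az":0,"grip":38},{"x":0,"y":0,"z":0,"ax":0,"ay":0,"az":0,"grip":30},{"x":0,"y":0,"z":0,"ax":0,"ay":0,"az":0,"grip":22},{"x":0,"y":0,"z":0,"ax":0,"ay":0,"az":0,"grip":22}]'
```

```text
clock: 3.4
eef_pos: [449.1, 51.9, 28.1]
tool_rot: [-1.57, 0.003, -1.571]
force: [-0.0, 0.7, 8.0]
width: 30.0
```

```bash
python3 -m jog '[{"x":0,"y":0,"z":0,"ax":0,"ay":0,"az":0,"grip":22},{"x":0,"y":0,"z":0,"ax":0,"ay":0,"az":0,"grip":22},{"x":0,"y":-3,"z":0,"ax":0,"ay":0,"az":0,"grip":22},{"x":0,"y":-8,"z":0,"ax":0,"ay":0,"az":0,"grip":22},{"x":0,"y":-15,"z":0,"ax":0,"ay":0,"az":0,"grip":22}]';python3 - <<'E'
from h import *
s=cam("scene")
cv2.imwrite("pics/s3.png",cv2.resize(s[0][150:280,220:360,::-1],None,fx=4,fy=4))
print(read_state()['eef_pos'],read_state()['width'])
E
```

```text
clock: 3.9
eef_pos: [448.3, 51.7, 42.3]
tool_rot: [-1.573, 0.002, -1.571]
force: [0.7, -0.5, -0.1]
width: 29.5
[448.82276949  51.73030378  43.19971948] 29.762564294157656
```

View pics/s3.png

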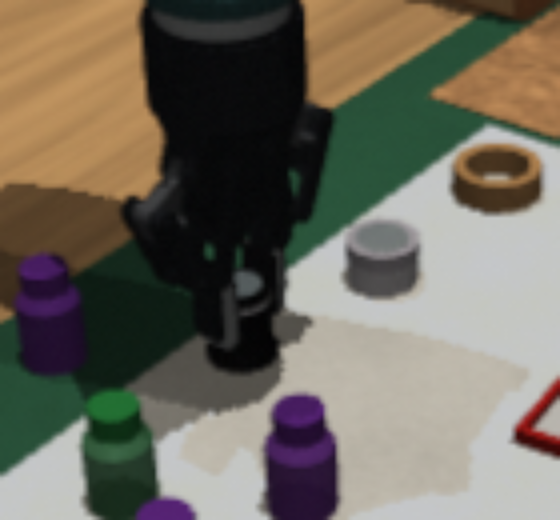

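The loupe is lifted and upright (crop 243,330), width about 30. Carrying it to the blue tray.

```bash
python3 -m jog '[{"x":0,"y":-25,"z":0,"ax":0,"ay":0,"az":0,"grip":22},{"x":0,"y":-65,"z":0,"ax":0,"ay":0,"az":0,"grip":22},{"x":0,"y":-90,"z":20,"ax":0,"ay":0,"az":0,"grip":22},{"x":25,"y":-90,"z":45,"ax":0,"ay":0,"az":0,"grip":22},{"x":55,"y":-90,"z":75,"ax":0,"ay":0,"az":0,"grip":22}]'; python3 -m jog '[{"x":30,"y":0,"z":27,"ax":0,"ay":0,"az":0,"grip":22},{"x":65,"y":0,"z":55,"ax":0,"ay":0,"az":0,"grip":22},{"x":100,"y":0,"z":80,"ax":0,"ay":0,"az":0,"grip":22},{"x":135,"y":0,"z":102,"ax":0,"ay":0,"az":0,"grip":22},{"x":154,"y":0,"z":112,"ax":0,"ay":0,"az":0,"grip":22}]'
```

```text
clock: 4.45
eef_pos: [524.2, -1.7, 132.9]
tool_rot: [-1.572, 0.003, -1.566]
force: [0.5, -0.1, -1.0]
width: 29.8
clock: 4.95
eef_pos: [636.6, -161.8, 131.6]
tool_rot: [-1.571, -0.002, -1.574]
force: [0.7, 0.2, -0.7]
width: 29.8
```

```bash
python3 -m jog '[{"x":0,"y":20,"z":0,"ax":0,"ay":0,"az":0,"grip":22},{"x":0,"y":40,"z":0,"ax":0,"ay":0,"az":0,"grip":22},{"x":0,"y":60,"z":0,"ax":0,"ay":0,"az":0,"grip":22},{"x":0,"y":70,"z":0,"ax":0,"ay":0,"az":0,"grip":22},{"x":0,"y":70,"z":0,"ax":0,"ay":0,"az":0,"grip":22}]'; python3 - <<'E'
from h import *
print(read_state()['eef_pos'])
s=cam("scene");t=cam("top")
cv2.imwrite("pics/s4.png",cv2.resize(s[0][260:420,200:360,::-1],None,fx=4,fy=4))
cv2.imwrite("pics/t4.png",cv2.resize(t[0][130:310,300:500,::-1],None,fx=3,fy=3))
E
```

```text
clock: 5.45
eef_pos: [634.2, -156.8, 59.8]
tool_rot: [-1.575, 0.002, -1.571]
force: [0.9, 0.5, -0.9]
width: 29.7
[ 634.1554814  -156.8075914    59.84026753]
```

View pics/s4.png

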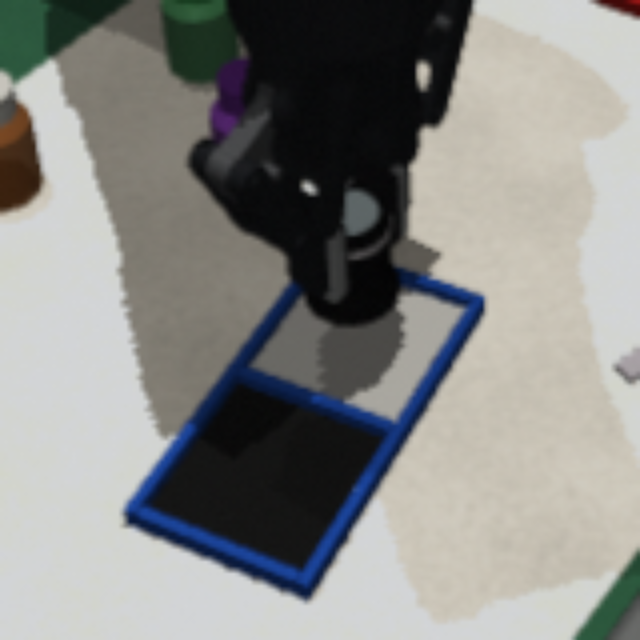

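```bash
python3 - <<'E'
from h import *
s=cam("scene")
print(proj(s,[[634.2,-156.8,32],[634.2,-156.8,74],[635.7,-157,4]]))
print(back(s,[[290.2,313]],74), back(s,[[288,336]],32))
E
```

```text
[[287.40796887 333.29275707]
 [286.17543771 313.903045  ]
 [288.84801846 345.98192725]]
[[ 637.96662353 -151.85726481]] [[ 638.41873397 -160.65268486]]
```

```bash
python3 -m jog '[{"x":0,"y":10,"z":1,"ax":0,"ay":0,"az":0,"grip":22},{"x":0,"y":18,"z":1,"ax":0,"ay":0,"az":0,"grip":22},{"x":0,"y":23,"z":1,"ax":0,"ay":0,"az":0,"grip":22},{"x":0,"y":25,"z":1,"ax":0,"ay":0,"az":0,"grip":22},{"x":0,"y":25,"z":1,"ax":0,"ay":0,"az":0,"grip":22}]'; python3 -m jog '[{"x":0,"y":1,"z":0,"ax":0,"ay":0,"az":0,"grip":22},{"x":0,"y":1,"z":0,"ax":0,"ay":0,"az":0,"grip":22},{"x":0,"y":2,"z":0,"ax":0,"ay":0,"az":0,"grip":22},{"x":0,"y":2,"z":0,"ax":0,"ay":0,"az":0,"grip":22}]'
```

```text
clock: 6.1
eef_pos: [636.0, -157.3, 35.7]
tool_rot: [-1.573, 0.002, -1.571]
force: [0.1, -0.2, -1.0]
width: 29.8
clock: 6.5
eef_pos: [636.3, -157.3, 34.3]
tool_rot: [-1.572, 0.002, -1.571]
force: [-0.3, 0.2, -1.7]
width: 29.7
```

```bash
python3 -m jog '[{"x":0,"y":1,"z":0,"ax":0,"ay":0,"az":0,"grip":22},{"x":0,"y":1,"z":0,"ax":0,"ay":0,"az":0,"grip":22}]'; python3 -m jog '[{"x":0,"y":1,"z":0,"ax":0,"ay":0,"az":0,"grip":22},{"x":0,"y":1,"z":0,"ax":0,"ay":0,"az":0,"grip":22}]';python3 - <<'E'
from h import *
s=cam("scene")
cv2.imwrite("pics/s5.png",cv2.resize(s[0][260:420,200:360,::-1],None,fx=4,fy=4))
E
```

```text
clock: 6.7
eef_pos: [636.2, -157.3, 33.1]
tool_rot: [-1.572, 0.002, -1.571]
force: [0.8, 0.0, -0.0]
width: 30.0
clock: 6.9
eef_pos: [636.4, -157.4, 32.3]
tool_rot: [-1.572, 0.002, -1.571]
force: [-0.4, 0.0, 0.4]
width: 29.3
```

View pics/s5.png

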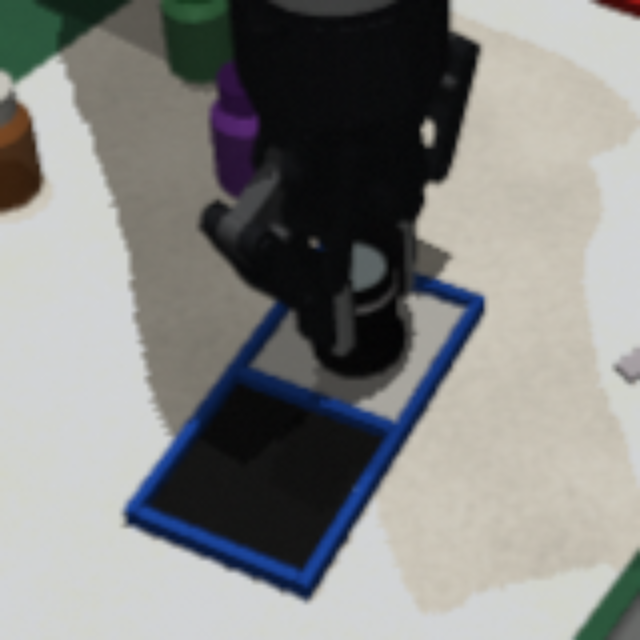

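```bash
python3 -m jog '[{"x":0,"y":1,"z":0,"ax":0,"ay":0,"az":0,"grip":22},{"x":0,"y":1,"z":0,"ax":0,"ay":0,"az":0,"grip":22}]'
```

```text
clock: 7.15
eef_pos: [636.4, -157.4, 32.3]
tool_rot: [-1.572, 0.002, -1.571]
force: [-1.7, 2.7, 8.3]
width: 29.7
```

```bash
python3 -m jog '[{"x":0,"y":1,"z":0,"ax":0,"ay":0,"az":0,"grip":22},{"x":0,"y":1,"z":0,"ax":0,"ay":0,"az":0,"grip":22}]'
```

```text
clock: 7.35
eef_pos: [636.4, -157.4, 32.2]
tool_rot: [-1.572, 0.002, -1.571]
force: [-3.9, 1.1, 14.3]
width: 29.5
```

Contact on the floor (14 N). I ease back and open gradually.

```bash
python3 -m jog '[{"x":0,"y":-1,"z":0,"ax":0,"ay":0,"az":0,"grip":31},{"x":0,"y":-1,"z":0,"ax":0,"ay":0,"az":0,"grip":34},{"x":0,"y":-1,"z":0,"ax":0,"ay":0,"az":0,"grip":38},{"x":0,"y":-1,"z":0,"ax":0,"ay":0,"az":0,"grip":44},{"x":0,"y":-1,"z":0,"ax":0,"ay":0,"az":0,"grip":48}]';python3 -m jog '[{"x":0,"y":-5,"z":0,"ax":0,"ay":0,"az":0,"grip":50},{"x":0,"y":-15,"z":0,"ax":0,"ay":0,"az":0,"grip":50},{"x":0,"y":-35,"z":0,"ax":0,"ay":0,"az":0,"grip":50},{"x":0,"y":-75,"z":0,"ax":0,"ay":0,"az":0,"grip":50},{"x":0,"y":-110,"z":0,"ax":0,"ay":0,"az":0,"grip":50}]';python3 - <<'E'
from h import *
s=cam("scene")
cv2.imwrite("pics/s6.png",cv2.resize(s[0][260:420,120:360,::-1],None,fx=3,fy=3))
E
```

```text
clock: 7.85
eef_pos: [636.2, -157.3, 30.9]
tool_rot: [-1.573, 0.002, -1.571]
force: [-0.0, -0.1, -0.2]
width: 47.9
clock: 8.35
eef_pos: [636.5, -157.8, 143.3]
tool_rot: [-1.572, 0.001, -1.571]
force: [0.7, -0.1, 0.3]
width: 49.6
```

View pics/s6.png

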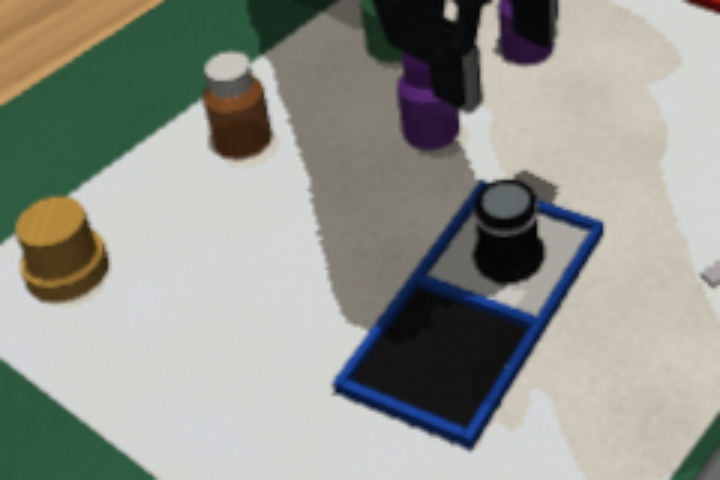

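The loupe stands upright in the white pocket (crop 508,235). Next, the amber bottle.

```bash
python3 -m jog '[{"x":4,"y":0,"z":-45,"ax":0,"ay":0,"az":0,"grip":60},{"x":8,"y":0,"z":-92,"ax":0,"ay":0,"az":0,"grip":60},{"x":12,"y":0,"z":-140,"ax":0,"ay":0,"az":0,"grip":60},{"x":16,"y":0,"z":-184,"ax":0,"ay":0,"az":0,"grip":60},{"x":16,"y":0,"z":-184,"ax":0,"ay":0,"az":0,"grip":60}]';python3 -m jog '[{"x":0,"y":0,"z":0,"ax":0,"ay":0,"az":0,"grip":60}]';python3 - <<'E'
from h import *
s=cam("scene");t=cam("top")
cv2.imwrite("pics/s7.png",cv2.resize(s[0][200:360,100:300,::-1],None,fx=3.5,fy=3.5))
E
```

```text
clock: 8.9
eef_pos: [445.1, -173.6, 142.1]
tool_rot: [-1.578, 0.004, -1.577]
force: [1.2, -0.1, 1.0]
width: 60.3
clock: 9.0
eef_pos: [452.4, -173.9, 142.4]
tool_rot: [-1.571, 0.002, -1.573]
force: [1.0, -0.6, 0.5]
width: 59.8
```

View pics/s7.png

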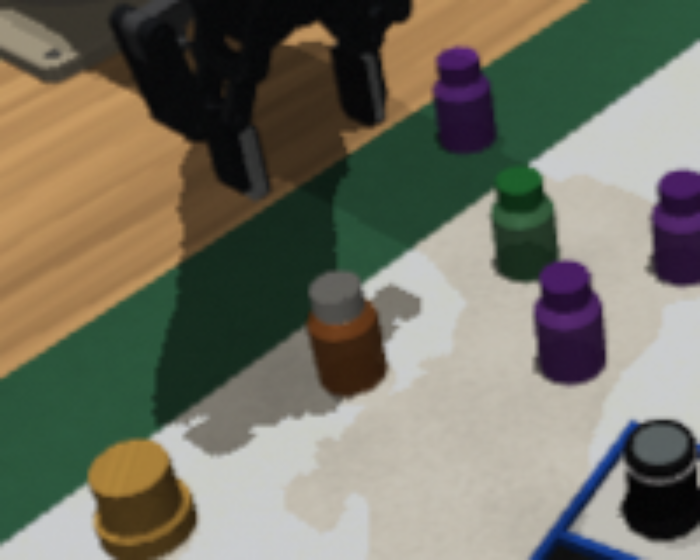

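```bash
python3 -m jog '[{"x":0,"y":45,"z":0,"ax":0,"ay":0,"az":0,"grip":60},{"x":0,"y":80,"z":0,"ax":0,"ay":0,"az":0,"grip":60},{"x":0,"y":105,"z":0,"ax":0,"ay":0,"az":0,"grip":60},{"x":0,"y":117,"z":0,"ax":0,"ay":0,"az":0,"grip":60},{"x":0,"y":117,"z":0,"ax":0,"ay":0,"az":0,"grip":60}]';python3 -m jog '[{"x":0,"y":0,"z":0,"ax":0,"ay":0,"az":0,"grip":48},{"x":0,"y":0,"z":0,"ax":0,"ay":0,"az":0,"grip":40},{"x":0,"y":0,"z":0,"ax":0,"ay":0,"az":0,"grip":34},{"x":0,"y":0,"z":0,"ax":0,"ay":0,"az":0,"grip":28},{"x":0,"y":0,"z":0,"ax":0,"ay":0,"az":0,"grip":24}]'
python3 -m jog '[{"x":0,"y":0,"z":0,"ax":0,"ay":0,"az":0,"grip":24},{"x":0,"y":0,"z":0,"ax":0,"ay":0,"az":0,"grip":24}]';python3 - <<'E'
from h import *
s=cam("scene");t=cam("top")
cv2.imwrite("pics/s8.png",cv2.resize(s[0][200:360,100:300,::-1],None,fx=3.5,fy=3.5))
E
```

```text
clock: 9.6
eef_pos: [452.5, -173.1, 23.1]
tool_rot: [-1.574, 0.002, -1.571]
force: [0.4, -0.2, -0.5]
width: 60.2
clock: 10.1
eef_pos: [453.3, -173.7, 25.9]
tool_rot: [-1.57, 0.001, -1.571]
force: [-0.3, -0.6, 5.8]
width: 32.3
clock: 10.3
eef_pos: [453.3, -173.7, 25.9]
tool_rot: [-1.57, 0.001, -1.571]
force: [-0.7, 0.4, 6.6]
width: 32.1
```

View pics/s8.png

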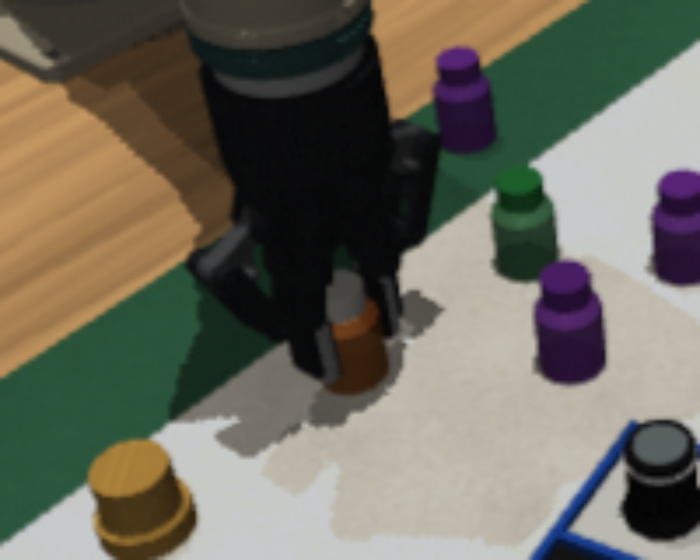

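Held; pad tips are about 8 mm above the bench. Lifting and carrying.

```bash
python3 -m jog '[{"x":0,"y":-5,"z":0,"ax":0,"ay":0,"az":0,"grip":24},{"x":0,"y":-20,"z":0,"ax":0,"ay":0,"az":0,"grip":24},{"x":0,"y":-50,"z":0,"ax":0,"ay":0,"az":0,"grip":24},{"x":15,"y":-75,"z":20,"ax":0,"ay":0,"az":0,"grip":24},{"x":35,"y":-80,"z":55,"ax":0,"ay":0,"az":0,"grip":24}]';python3 -m jog '[{"x":18,"y":0,"z":40,"ax":0,"ay":0,"az":0,"grip":24},{"x":18,"y":0,"z":80,"ax":0,"ay":0,"az":0,"grip":24},{"x":18,"y":0,"z":115,"ax":0,"ay":0,"az":0,"grip":24},{"x":18,"y":0,"z":135,"ax":0,"ay":0,"az":0,"grip":24},{"x":18,"y":0,"z":140,"ax":0,"ay":0,"az":0,"grip":24}]'
python3 -m jog '[{"x":0,"y":20,"z":0,"ax":0,"ay":0,"az":0,"grip":24},{"x":0,"y":40,"z":0,"ax":0,"ay":0,"az":0,"grip":24},{"x":0,"y":52,"z":0,"ax":0,"ay":0,"az":0,"grip":24},{"x":0,"y":60,"z":0,"ax":0,"ay":0,"az":0,"grip":24},{"x":0,"y":60,"z":0,"ax":0,"ay":0,"az":0,"grip":24}]';python3 - <<'E'
from h import *
s=cam("scene");t=cam("top")
cv2.imwrite("pics/s9.png",cv2.resize(s[0][260:420,180:360,::-1],None,fx=3.5,fy=3.5))
print(read_state()['eef_pos'],proj(s,[648.3,-227,4]))
E
```

```text
clock: 10.9
eef_pos: [507.0, -208.2, 107.6]
tool_rot: [-1.571, 0.002, -1.572]
force: [2.1, -1.5, -1.7]
width: 32.1
clock: 11.4
eef_pos: [649.7, -225.2, 104.2]
tool_rot: [-1.571, 0.001, -1.568]
force: [-0.6, 0.3, -1.7]
width: 31.7
clock: 11.9
eef_pos: [646.2, -226.2, 43.3]
tool_rot: [-1.574, 0.002, -1.572]
force: [-0.9, 0.7, -1.4]
width: 32.2
[ 647.45044606 -226.70912336   44.72758351] [[266.05661613 379.84272375]]
```

View pics/s9.png

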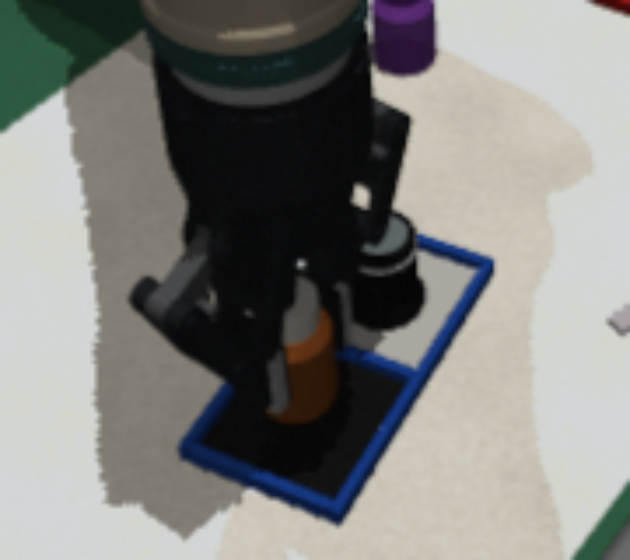

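```bash
python3 - <<'E'
from h import *
from scipy.optimize import least_squares
s=cam("scene")
def f(u,x=647):
    r=least_squares(lambda p:(proj(s,[x,p[0],p[1]])-u).ravel(),[-226,80]);return r.x.round(1)
q=lambda a,b:np.array([180+a/3.5,260+b/3.5])
for a,b in [(145,290),(150,305),(390,120),(375,235),(370,190),(345,345),(268,410)]: print((a,b),f(q(a,b)),f(q(a,b),636))
E
```

```text
(145, 290) [-292.1  143.5] [-283.7  128.7]
(150, 305) [-291.2  135.1] [-282.8  119.9]
(390, 120) [-157.5  120.8] [-144.4  105.2]
(375, 235) [-171.2   65.8] [-158.6   48.3]
(370, 190) [-172.5   93.4] [-160.    76.8]
(345, 345) [-195.1   19.1] [-1.834e+02 -1.000e-01]
(268, 410) [-243.6   27. ] [-233.5    8. ]
```

```bash
python3 - <<'E'
from h import *
s=cam("scene")
im=s[0][285:390,215:315,::-1].astype(float)
im=255*(im/255)**0.45
cv2.imwrite("pics/s10.png",cv2.resize(im.astype(np.uint8),None,fx=5.6,fy=5.6,interpolation=cv2.INTER_CUBIC))
E
```

```text
(no output)
```

View pics/s10.png

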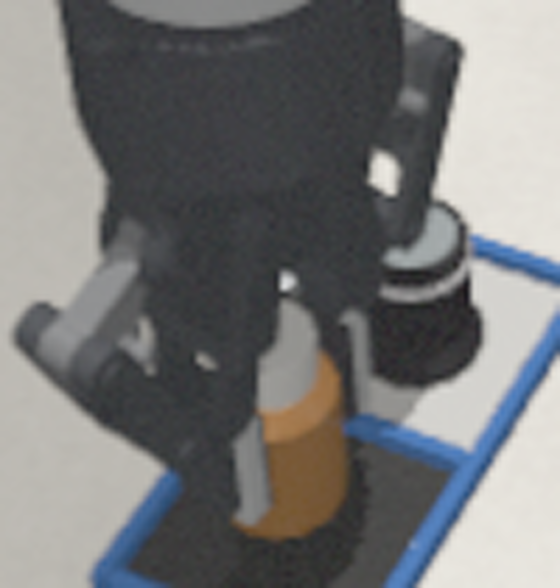

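```bash
python3 - <<'E'
from h import *
from scipy.optimize import least_squares
s=cam("scene")
def f(u,x=647):
    r=least_squares(lambda p:(proj(s,[x,p[0],p[1]])-u).ravel(),[-226,80]);return (r.x-[-226.7,44.5]).round(1)
q=lambda a,b:np.array([215+a/5.6,285+b/5.6])
for a,b in [(20,340),(80,395),(130,430),(180,465),(230,515), (410,235),(430,215),(455,50),(345,410),(375,415)]: print((a,b),f(q(a,b)),f(q(a,b),658),f(q(a,b),636))
E
```

```text
(20, 340) [-70.2  98.5] [-78.4 113.3] [-62.   83.6]
(80, 395) [-57.2  68.1] [-65.9  84. ] [-48.6  52.2]
(130, 430) [-44.9  43.9] [-54.   60.6] [-35.8  27.1]
(180, 465) [-31.6  17.6] [-41.1  35.3] [-22.   -0.1]
(230, 515) [-17.8 -16.2] [-27.8   2.7] [ -7.7 -35.1]
(410, 235) [57.9 19.6] [45.3 37.2] [70.6  2. ]
(430, 215) [66.5 19.8] [53.5 37.4] [79.5  2.2]
(455, 50) [80.1 68.9] [66.6 84.8] [93.5 53. ]
(345, 410) [ 27.4 -20.4] [15.8 -1.4] [ 39.  -39.5]
(375, 415) [ 39.  -33.9] [ 26.9 -14.4] [ 51.  -53.4]
```

The finger links stay about 40 mm above the loupe, so there is clearance. Lowering.

```bash
python3 -m jog '[{"x":0,"y":5,"z":0,"ax":0,"ay":0,"az":0,"grip":24},{"x":0,"y":9,"z":0,"ax":0,"ay":0,"az":0,"grip":24},{"x":0,"y":11,"z":0,"ax":0,"ay":0,"az":0,"grip":24},{"x":0,"y":12,"z":0,"ax":0,"ay":0,"az":0,"grip":24},{"x":0,"y":12,"z":0,"ax":0,"ay":0,"az":0,"grip":24}]'; python3 -m jog '[{"x":0,"y":1,"z":0,"ax":0,"ay":0,"az":0,"grip":24},{"x":0,"y":1,"z":0,"ax":0,"ay":0,"az":0,"grip":24}]'; python3 -m jog '[{"x":0,"y":1,"z":0,"ax":0,"ay":0,"az":0,"grip":24},{"x":0,"y":1,"z":0,"ax":0,"ay":0,"az":0,"grip":24}]'
```

```text
clock: 12.65
eef_pos: [647.1, -226.3, 31.8]
tool_rot: [-1.573, 0.002, -1.571]
force: [-0.1, 0.3, -0.9]
width: 32.3
clock: 12.85
eef_pos: [647.3, -226.3, 31.0]
tool_rot: [-1.572, 0.002, -1.571]
force: [-1.5, 0.0, -0.1]
width: 32.2
clock: 13.05
eef_pos: [647.3, -226.4, 30.1]
tool_rot: [-1.572, 0.002, -1.571]
force: [-0.8, -0.4, -0.9]
width: 31.6
```

```bash
python3 -m jog '[{"x":0,"y":1,"z":0,"ax":0,"ay":0,"az":0,"grip":24},{"x":0,"y":1,"z":0,"ax":0,"ay":0,"az":0,"grip":24}]'
```

```text
clock: 13.25
eef_pos: [647.3, -226.4, 30.0]
tool_rot: [-1.572, 0.002, -1.571]
force: [-2.0, 1.2, 4.6]
width: 32.1
```

```bash
python3 -m jog '[{"x":0,"y":1,"z":0,"ax":0,"ay":0,"az":0,"grip":24},{"x":0,"y":1,"z":0,"ax":0,"ay":0,"az":0,"grip":24}]'
```

```text
clock: 13.45
eef_pos: [647.4, -226.5, 30.0]
tool_rot: [-1.572, 0.002, -1.571]
force: [-3.5, 2.8, 9.9]
width: 31.7
```

Contact. Release and rise.

```bash
python3 -m jog '[{"x":0,"y":-1,"z":0,"ax":0,"ay":0,"az":0,"grip":33},{"x":0,"y":-1,"z":0,"ax":0,"ay":0,"az":0,"grip":36},{"x":0,"y":-1,"z":0,"ax":0,"ay":0,"az":0,"grip":40},{"x":0,"y":-1,"z":0,"ax":0,"ay":0,"az":0,"grip":44},{"x":0,"y":-1,"z":0,"ax":0,"ay":0,"az":0,"grip":48}]';python3 -m jog '[{"x":0,"y":-6,"z":0,"ax":0,"ay":0,"az":0,"grip":48},{"x":0,"y":-20,"z":0,"ax":0,"ay":0,"az":0,"grip":48},{"x":0,"y":-45,"z":0,"ax":0,"ay":0,"az":0,"grip":48},{"x":0,"y":-80,"z":0,"ax":0,"ay":0,"az":0,"grip":50},{"x":0,"y":-112,"z":0,"ax":0,"ay":0,"az":0,"grip":55}]';python3 -m jog '[{"x":17,"y":0,"z":-47,"ax":0,"ay":0,"az":0,"grip":64},{"x":34,"y":0,"z":-94,"ax":0,"ay":0,"az":0,"grip":64},{"x":50,"y":0,"z":-140,"ax":0,"ay":0,"az":0,"grip":64},{"x":63,"y":0,"z":-180,"ax":0,"ay":0,"az":0,"grip":64},{"x":68,"y":0,"z":-198,"ax":0,"ay":0,"az":0,"grip":64}]';python3 -m jog '[{"x":0,"y":0,"z":0,"ax":0,"ay":0,"az":0,"grip":64}]';python3 - <<'E'
from h import *
s=cam("scene")
cv2.imwrite("pics/s11.png",cv2.resize(s[0][180:420,80:340,::-1],None,fx=2.5,fy=2.5))
E
```

```text
clock: 13.95
eef_pos: [647.2, -226.3, 28.8]
tool_rot: [-1.573, 0.002, -1.571]
force: [0.2, -0.6, -0.1]
width: 48.2
clock: 14.45
eef_pos: [647.6, -226.9, 143.6]
tool_rot: [-1.571, 0.001, -1.571]
force: [0.1, -0.4, -0.2]
width: 55.3
clock: 14.95
eef_pos: [445.1, -296.5, 143.0]
tool_rot: [-1.573, 0.001, -1.577]
force: [0.3, 0.0, 0.8]
width: 64.0
clock: 15.05
eef_pos: [446.4, -296.3, 142.9]
tool_rot: [-1.572, 0.001, -1.577]
force: [1.2, 0.4, 0.4]
width: 64.0
```

View pics/s11.png

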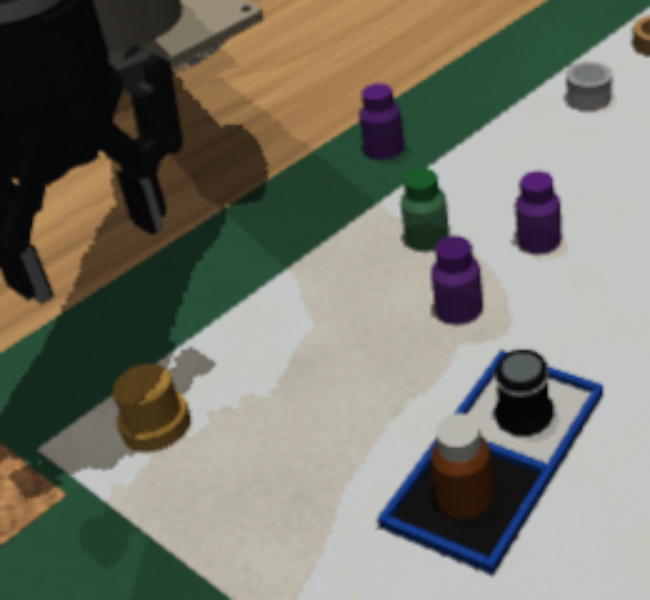

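Both are upright in the blue tray: loupe (crop 523,390), amber (462,470). Now the die.

```bash
python3 -m jog '[{"x":-1,"y":45,"z":1,"ax":0,"ay":0,"az":0,"grip":64},{"x":-1,"y":75,"z":1,"ax":0,"ay":0,"az":0,"grip":64},{"x":-1,"y":98,"z":1,"ax":0,"ay":0,"az":0,"grip":64},{"x":-1,"y":109,"z":1,"ax":0,"ay":0,"az":0,"grip":64},{"x":-1,"y":109,"z":1,"ax":0,"ay":0,"az":0,"grip":64}]';python3 - <<'E'
from h import *
print(read_state()['eef_pos'])
s=cam("scene")
im=s[0][220:370,80:230,::-1].astype(float)
im=255*(im/255)**0.5
cv2.imwrite("pics/s12.png",cv2.resize(im.astype(np.uint8),None,fx=4,fy=4,interpolation=cv2.INTER_CUBIC))
E
```

```text
clock: 15.6
eef_pos: [451.0, -292.5, 31.2]
tool_rot: [-1.573, 0.003, -1.57]
force: [0.1, 0.3, 0.7]
width: 64.1
[ 450.99432519 -292.46997727   31.22631125]
```

View pics/s12.png

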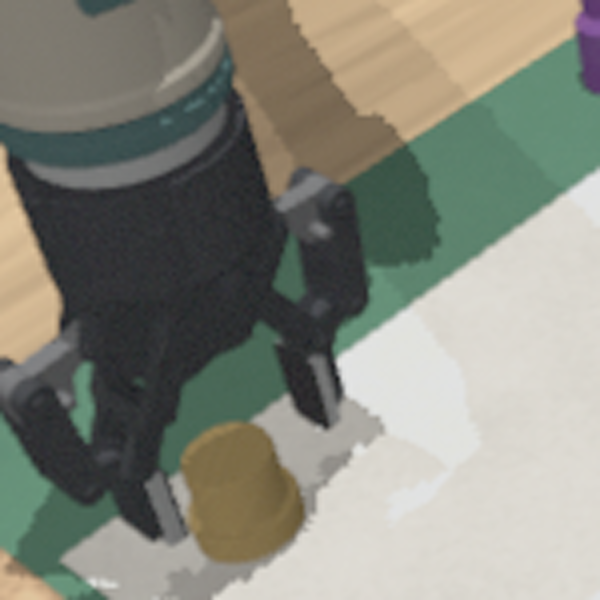

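```bash
python3 - <<'E'
from h import *
s=cam("scene")
e=read_state()['eef_pos']
for P in ([450.2,-294.3,40],[450.2,-294.3,0],[e[0],e[1]-32,e[2]],[e[0],e[1]+32,e[2]],[e[0],e[1]-32,e[2]-11],[e[0],e[1]+32,e[2]-11]):
    print(np.round(P,1),((proj(s,P)-[80,220])*4).round())
E
```

```text
[ 450.2 -294.3   40. ] [[226. 453.]]
[ 450.2 -294.3    0. ] [[250. 523.]]
[ 451.4 -325.5   33. ] [[162. 519.]]
[ 451.4 -261.5   33. ] [[302. 416.]]
[ 451.4 -325.5   22. ] [[169. 539.]]
[ 451.4 -261.5   22. ] [[307. 435.]]
```

The pads straddle the die as predicted. Closing.

```bash
python3 -m jog '[{"x":0,"y":0,"z":0,"ax":0,"ay":0,"az":0,"grip":50},{"x":0,"y":0,"z":0,"ax":0,"ay":0,"az":0,"grip":42},{"x":0,"y":0,"z":0,"ax":0,"ay":0,"az":0,"grip":36},{"x":0,"y":0,"z":0,"ax":0,"ay":0,"az":0,"grip":28},{"x":0,"y":0,"z":0,"ax":0,"ay":0,"az":0,"grip":24}]'
python3 -m jog '[{"x":0,"y":0,"z":0,"ax":0,"ay":0,"az":0,"grip":24},{"x":0,"y":0,"z":0,"ax":0,"ay":0,"az":0,"grip":24}]';python3 -m jog '[{"x":0,"y":-3,"z":0,"ax":0,"ay":0,"az":0,"grip":24},{"x":0,"y":-8,"z":0,"ax":0,"ay":0,"az":0,"grip":24},{"x":0,"y":-16,"z":0,"ax":0,"ay":0,"az":0,"grip":24},{"x":0,"y":-20,"z":0,"ax":0,"ay":0,"az":0,"grip":24}]';python3 - <<'E'
from h import *
print(read_state()['eef_pos'])
s=cam("scene")
im=s[0][220:370,80:230,::-1].astype(float)
im=255*(im/255)**0.5
cv2.imwrite("pics/s13.png",cv2.resize(im.astype(np.uint8),None,fx=4,fy=4,interpolation=cv2.INTER_CUBIC))
E
```

```text
clock: 16.2
eef_pos: [451.1, -295.0, 33.7]
tool_rot: [-1.57, -0.001, -1.572]
force: [-0.7, -1.7, 7.7]
width: 31.1
clock: 16.4
eef_pos: [451.1, -295.0, 33.7]
tool_rot: [-1.57, -0.001, -1.572]
force: [-0.7, -2.2, 6.5]
width: 31.3
clock: 16.8
eef_pos: [450.4, -293.2, 52.9]
tool_rot: [-1.572, 0.002, -1.571]
force: [0.2, -0.5, -3.6]
width: 31.3
[ 450.36421238 -293.15728096   52.90725388]
```

View pics/s13.png

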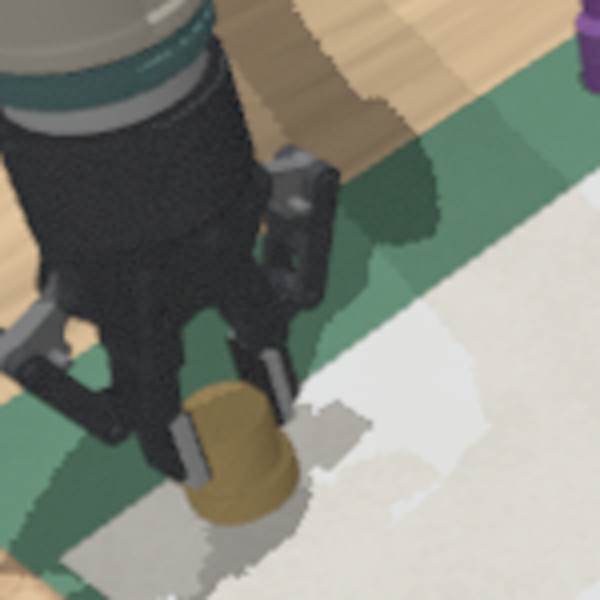

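```bash
python3 -m jog '[{"x":0,"y":-20,"z":0,"ax":0,"ay":0,"az":0,"grip":24},{"x":0,"y":-50,"z":0,"ax":0,"ay":0,"az":0,"grip":24},{"x":0,"y":-80,"z":8,"ax":0,"ay":0,"az":0,"grip":24},{"x":-20,"y":-90,"z":20,"ax":0,"ay":0,"az":0,"grip":24},{"x":-50,"y":-90,"z":35,"ax":0,"ay":0,"az":0,"grip":24}]';python3 -m jog '[{"x":-38,"y":0,"z":16,"ax":0,"ay":0,"az":0,"grip":24},{"x":-76,"y":0,"z":32,"ax":0,"ay":0,"az":0,"grip":24},{"x":-114,"y":0,"z":48,"ax":0,"ay":0,"az":0,"grip":24},{"x":-152,"y":0,"z":64,"ax":0,"ay":0,"az":0,"grip":24},{"x":-190,"y":0,"z":80,"ax":0,"ay":0,"az":0,"grip":24}]';python3 -m jog '[{"x":-38,"y":0,"z":15,"ax":0,"ay":0,"az":0,"grip":24},{"x":-76,"y":0,"z":31,"ax":0,"ay":0,"az":0,"grip":24},{"x":-114,"y":0,"z":46,"ax":0,"ay":0,"az":0,"grip":24},{"x":-146,"y":0,"z":58,"ax":0,"ay":0,"az":0,"grip":24},{"x":-177,"y":0,"z":63,"ax":0,"ay":0,"az":0,"grip":24}]'
python3 -m jog '[{"x":0,"y":15,"z":0,"ax":0,"ay":0,"az":0,"grip":24},{"x":0,"y":40,"z":0,"ax":0,"ay":0,"az":0,"grip":24},{"x":0,"y":65,"z":0,"ax":0,"ay":0,"az":0,"grip":24},{"x":0,"y":80,"z":0,"ax":0,"ay":0,"az":0,"grip":24},{"x":0,"y":80,"z":0,"ax":0,"ay":0,"az":0,"grip":24}]';python3 - <<'E'
from h import *
print(read_state()['eef_pos'])
s=cam("scene")
im=s[0][170:290,320:440,::-1].astype(float)
im=255*(im/255)**0.6
cv2.imwrite("pics/s14.png",cv2.resize(im.astype(np.uint8),None,fx=5,fy=5,interpolation=cv2.INTER_CUBIC))
E
```

```text
clock: 17.35
eef_pos: [486.2, -245.9, 144.6]
tool_rot: [-1.569, -0.002, -1.575]
force: [1.2, 0.7, -4.0]
width: 31.2
clock: 17.85
eef_pos: [565.6, -51.6, 142.4]
tool_rot: [-1.573, 0.002, -1.571]
force: [0.6, -0.5, -2.7]
width: 31.1
clock: 18.35
eef_pos: [629.1, 125.7, 142.3]
tool_rot: [-1.572, 0.002, -1.57]
force: [0.3, -0.9, -2.9]
width: 31.2
clock: 18.85
eef_pos: [626.3, 123.3, 60.2]
tool_rot: [-1.578, 0.001, -1.572]
force: [-0.9, -0.6, -3.8]
width: 31.0
[626.29571111 123.33093213  60.19471959]
```

View pics/s14.png

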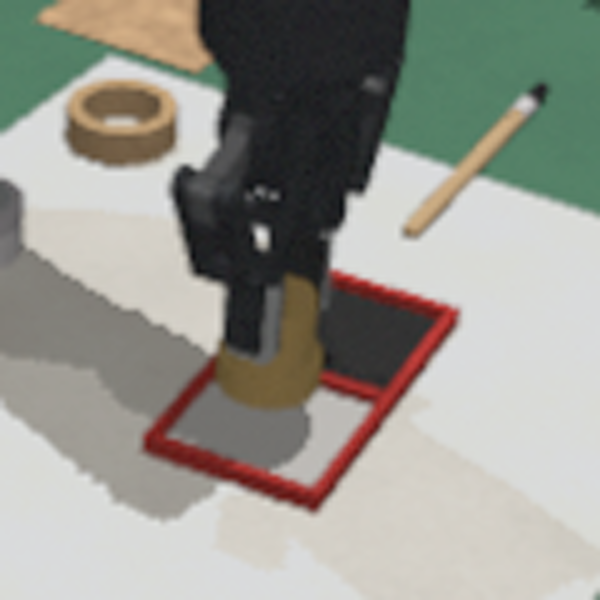

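```bash
python3 -m jog '[{"x":0,"y":8,"z":0,"ax":0,"ay":0,"az":0,"grip":24},{"x":0,"y":14,"z":0,"ax":0,"ay":0,"az":0,"grip":24},{"x":0,"y":18,"z":0,"ax":0,"ay":0,"az":0,"grip":24},{"x":0,"y":20,"z":0,"ax":0,"ay":0,"az":0,"grip":24},{"x":0,"y":20,"z":0,"ax":0,"ay":0,"az":0,"grip":24}]';python3 -m jog '[{"x":0,"y":1,"z":0,"ax":0,"ay":0,"az":0,"grip":24},{"x":0,"y":1,"z":0,"ax":0,"ay":0,"az":0,"grip":24}]'; python3 -m jog '[{"x":0,"y":1,"z":0,"ax":0,"ay":0,"az":0,"grip":24},{"x":0,"y":1,"z":0,"ax":0,"ay":0,"az":0,"grip":24}]'
```

```text
clock: 19.4
eef_pos: [628.3, 123.7, 42.5]
tool_rot: [-1.573, 0.002, -1.571]
force: [-0.4, -0.7, -2.6]
width: 31.3
clock: 19.6
eef_pos: [628.5, 123.6, 41.8]
tool_rot: [-1.572, 0.002, -1.571]
force: [-1.0, -0.2, -3.1]
width: 31.1
clock: 19.8
eef_pos: [628.4, 123.7, 40.6]
tool_rot: [-1.572, 0.002, -1.571]
force: [-0.8, -0.4, -4.2]
width: 31.0
```

```bash
python3 -m jog '[{"x":0,"y":1,"z":0,"ax":0,"ay":0,"az":0,"grip":24},{"x":0,"y":1,"z":0,"ax":0,"ay":0,"az":0,"grip":24}]'; python3 -m jog '[{"x":0,"y":1,"z":0,"ax":0,"ay":0,"az":0,"grip":24},{"x":0,"y":1,"z":0,"ax":0,"ay":0,"az":0,"grip":24}]'
```

```text
clock: 20.0
eef_pos: [628.3, 123.7, 39.5]
tool_rot: [-1.573, 0.002, -1.571]
force: [-0.4, 1.6, -3.3]
width: 30.9
clock: 20.2
eef_pos: [628.3, 123.7, 38.5]
tool_rot: [-1.573, 0.002, -1.571]
force: [-1.2, 0.6, -3.5]
width: 31.3
```

```bash
python3 -m jog '[{"x":0,"y":1,"z":0,"ax":0,"ay":0,"az":0,"grip":24},{"x":0,"y":1,"z":0,"ax":0,"ay":0,"az":0,"grip":24}]'
```

```text
clock: 20.4
eef_pos: [628.5, 123.7, 37.9]
tool_rot: [-1.572, 0.002, -1.571]
force: [-1.3, -0.3, -1.7]
width: 31.0
```

```bash
python3 -m jog '[{"x":0,"y":1,"z":0,"ax":0,"ay":0,"az":0,"grip":24},{"x":0,"y":1,"z":0,"ax":0,"ay":0,"az":0,"grip":24}]'
```

```text
clock: 20.6
eef_pos: [628.5, 123.7, 37.8]
tool_rot: [-1.572, 0.002, -1.571]
force: [-2.5, 0.5, 5.9]
width: 31.0
```

Contact. Release, rise, then go to the green bottle at (466,-61.5).

```bash
python3 -m jog '[{"x":0,"y":-1,"z":0,"ax":0,"ay":0,"az":0,"grip":33},{"x":0,"y":-1,"z":0,"ax":0,"ay":0,"az":0,"grip":36},{"x":0,"y":-1,"z":0,"ax":0,"ay":0,"az":0,"grip":40},{"x":0,"y":-1,"z":0,"ax":0,"ay":0,"az":0,"grip":44},{"x":0,"y":-1,"z":0,"ax":0,"ay":0,"az":0,"grip":48}]';python3 -m jog '[{"x":0,"y":-6,"z":0,"ax":0,"ay":0,"az":0,"grip":48},{"x":0,"y":-20,"z":0,"ax":0,"ay":0,"az":0,"grip":48},{"x":0,"y":-45,"z":0,"ax":0,"ay":0,"az":0,"grip":48},{"x":0,"y":-80,"z":0,"ax":0,"ay":0,"az":0,"grip":50},{"x":0,"y":-106,"z":0,"ax":0,"ay":0,"az":0,"grip":55}]';python3 -m jog '[{"x":35,"y":0,"z":-32,"ax":0,"ay":0,"az":0,"grip":58},{"x":70,"y":0,"z":-64,"ax":0,"ay":0,"az":0,"grip":58},{"x":105,"y":0,"z":-96,"ax":0,"ay":0,"az":0,"grip":58},{"x":140,"y":0,"z":-128,"ax":0,"ay":0,"az":0,"grip":58},{"x":175,"y":0,"z":-160,"ax":0,"ay":0,"az":0,"grip":58}]';python3 -m jog '[{"x":10,"y":0,"z":-2,"ax":0,"ay":0,"az":0,"grip":58},{"x":10,"y":0,"z":-2,"ax":0,"ay":0,"az":0,"grip":58},{"x":10,"y":0,"z":-2,"ax":0,"ay":0,"az":0,"grip":58}]';python3 - <<'E'
from h import *
print(read_state()['eef_pos'])
s=cam("scene")
cv2.imwrite("pics/s15.png",cv2.resize(s[0][150:330,200:440,::-1],None,fx=3,fy=3))
E
```

```text
clock: 21.1
eef_pos: [628.6, 123.6, 37.7]
tool_rot: [-1.572, 0.002, -1.571]
force: [0.8, 0.3, 0.4]
width: 48.1
clock: 21.6
eef_pos: [629.4, 123.2, 146.8]
tool_rot: [-1.57, 0.002, -1.572]
force: [0.5, 0.2, 0.2]
width: 55.1
clock: 22.1
eef_pos: [467.7, -52.7, 144.9]
tool_rot: [-1.57, 0.001, -1.571]
force: [0.6, -1.0, -0.2]
width: 57.6
clock: 22.4
eef_pos: [468.0, -60.8, 144.3]
tool_rot: [-1.57, 0.002, -1.57]
force: [-0.3, 0.4, -0.1]
width: 58.0
[467.99550102 -60.75376133 144.27245931]
```

View pics/s15.png

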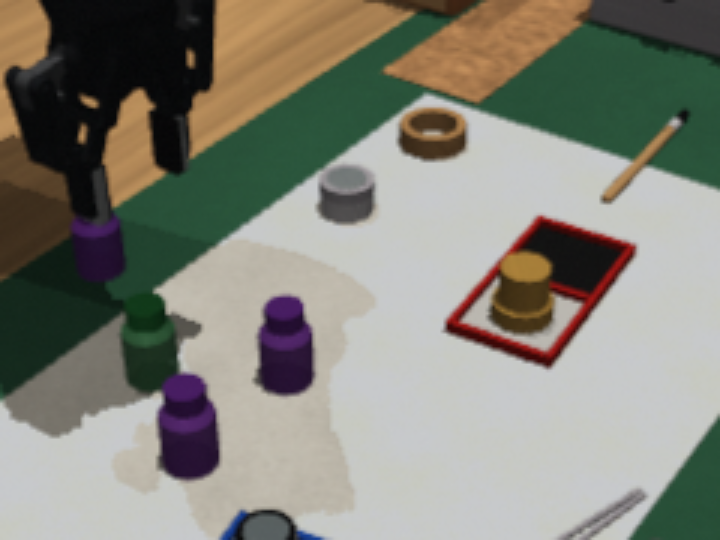

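The die stands in the red tray's white pocket (crop 524,290). The green bottle, with its green cap, is under the tool at crop (150,340); purples are clear. Descending.

```bash
python3 -m jog '[{"x":0,"y":45,"z":-1,"ax":0,"ay":0,"az":0,"grip":58},{"x":0,"y":80,"z":-1,"ax":0,"ay":0,"az":0,"grip":58},{"x":0,"y":106,"z":-1,"ax":0,"ay":0,"az":0,"grip":58},{"x":0,"y":118,"z":-1,"ax":0,"ay":0,"az":0,"grip":58},{"x":0,"y":118,"z":-1,"ax":0,"ay":0,"az":0,"grip":58}]';python3 -m jog '[{"x":0,"y":0,"z":0,"ax":0,"ay":0,"az":0,"grip":48},{"x":0,"y":0,"z":0,"ax":0,"ay":0,"az":0,"grip":40},{"x":0,"y":0,"z":0,"ax":0,"ay":0,"az":0,"grip":34},{"x":0,"y":0,"z":0,"ax":0,"ay":0,"az":0,"grip":28},{"x":0,"y":0,"z":0,"ax":0,"ay":0,"az":0,"grip":24}]'
python3 -m jog '[{"x":0,"y":0,"z":0,"ax":0,"ay":0,"az":0,"grip":24},{"x":0,"y":0,"z":0,"ax":0,"ay":0,"az":0,"grip":24}]';python3 - <<'E'
from h import *
s=cam("scene");t=cam("top")
cv2.imwrite("pics/s16.png",cv2.resize(s[0][180:320,190:330,::-1],None,fx=4,fy=4))
E
```

```text
clock: 22.95
eef_pos: [465.3, -59.7, 23.8]
tool_rot: [-1.575, 0.003, -1.569]
force: [-0.2, -0.1, -0.8]
width: 57.9
clock: 23.45
eef_pos: [466.2, -60.9, 26.8]
tool_rot: [-1.57, 0.002, -1.571]
force: [-0.5, 1.3, 5.3]
width: 32.1
clock: 23.65
eef_pos: [466.2, -60.9, 26.8]
tool_rot: [-1.57, 0.002, -1.571]
force: [-0.9, 0.0, 6.1]
width: 31.9
```

View pics/s16.png

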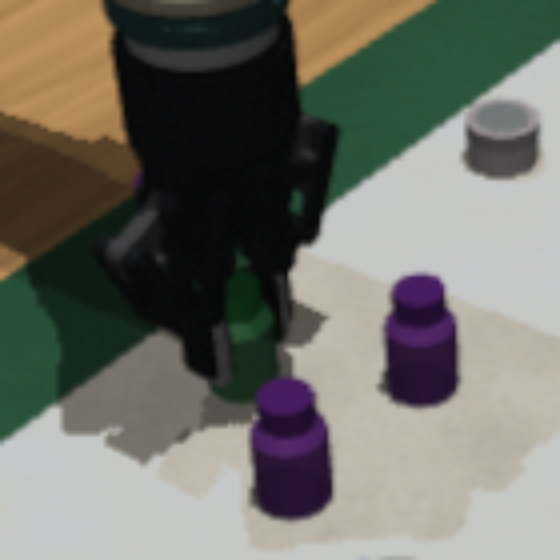

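```bash
python3 -m jog '[{"x":0,"y":-5,"z":0,"ax":0,"ay":0,"az":0,"grip":24},{"x":0,"y":-20,"z":0,"ax":0,"ay":0,"az":0,"grip":24},{"x":0,"y":-50,"z":0,"ax":0,"ay":0,"az":0,"grip":24},{"x":0,"y":-85,"z":0,"ax":0,"ay":0,"az":0,"grip":24},{"x":-15,"y":-110,"z":10,"ax":0,"ay":0,"az":0,"grip":24}]';python3 -m jog '[{"x":-30,"y":0,"z":18,"ax":0,"ay":0,"az":0,"grip":24},{"x":-66,"y":0,"z":40,"ax":0,"ay":0,"az":0,"grip":24},{"x":-102,"y":0,"z":62,"ax":0,"ay":0,"az":0,"grip":24},{"x":-138,"y":0,"z":84,"ax":0,"ay":0,"az":0,"grip":24},{"x":-174,"y":0,"z":106,"ax":0,"ay":0,"az":0,"grip":24}]';python3 -m jog '[{"x":-30,"y":0,"z":18,"ax":0,"ay":0,"az":0,"grip":24},{"x":-52,"y":0,"z":33,"ax":0,"ay":0,"az":0,"grip":24},{"x":-66,"y":0,"z":40,"ax":0,"ay":0,"az":0,"grip":24},{"x":-66,"y":0,"z":40,"ax":0,"ay":0,"az":0,"grip":24}]'
python3 -m jog '[{"x":0,"y":20,"z":0,"ax":0,"ay":0,"az":0,"grip":24},{"x":0,"y":50,"z":0,"ax":0,"ay":0,"az":0,"grip":24},{"x":0,"y":75,"z":0,"ax":0,"ay":0,"az":0,"grip":24},{"x":0,"y":86,"z":0,"ax":0,"ay":0,"az":0,"grip":24},{"x":0,"y":86,"z":0,"ax":0,"ay":0,"az":0,"grip":24}]';python3 - <<'E'
from h import *
print(read_state()['eef_pos'])
s=cam("scene")
im=s[0][150:290,320:460,::-1].astype(float)
im=255*(im/255)**0.6
cv2.imwrite("pics/s17.png",cv2.resize(im.astype(np.uint8),None,fx=4.2,fy=4.2,interpolation=cv2.INTER_CUBIC))
E
```

```text
clock: 24.25
eef_pos: [474.6, -48.5, 138.0]
tool_rot: [-1.572, 0.0, -1.576]
force: [0.8, 0.8, -1.5]
width: 31.8
clock: 24.75
eef_pos: [581.9, 129.4, 136.4]
tool_rot: [-1.572, 0.002, -1.571]
force: [0.3, 0.1, -0.6]
width: 32.2
clock: 25.15
eef_pos: [621.7, 196.8, 135.7]
tool_rot: [-1.572, 0.003, -1.567]
force: [-0.2, -0.1, -0.7]
width: 31.7
clock: 25.65
eef_pos: [620.0, 192.4, 48.7]
tool_rot: [-1.576, 0.0, -1.572]
force: [-0.2, -0.4, -0.1]
width: 32.0
[619.97764054 192.35647057  48.67072699]
```

View pics/s17.png

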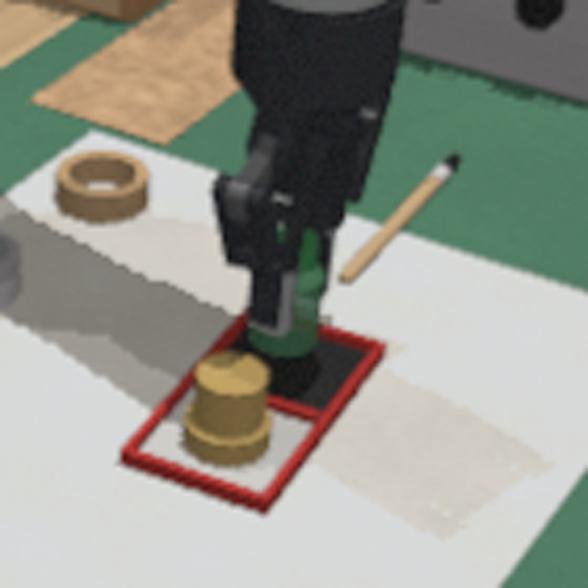

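```bash
python3 -m jog '[{"x":0,"y":7,"z":1,"ax":0,"ay":0,"az":0,"grip":24},{"x":0,"y":12,"z":1,"ax":0,"ay":0,"az":0,"grip":24},{"x":0,"y":15,"z":1,"ax":0,"ay":0,"az":0,"grip":24},{"x":0,"y":17,"z":1,"ax":0,"ay":0,"az":0,"grip":24},{"x":0,"y":17,"z":1,"ax":0,"ay":0,"az":0,"grip":24}]';python3 -m jog '[{"x":0,"y":1,"z":0,"ax":0,"ay":0,"az":0,"grip":24},{"x":0,"y":1,"z":0,"ax":0,"ay":0,"az":0,"grip":24}]'
```

```text
clock: 26.2
eef_pos: [622.3, 193.7, 32.6]
tool_rot: [-1.573, 0.002, -1.571]
force: [0.9, -0.5, -0.9]
width: 32.1
clock: 26.4
eef_pos: [622.5, 193.6, 31.8]
tool_rot: [-1.572, 0.002, -1.571]
force: [-0.6, -0.3, -0.2]
width: 32.0
```

```bash
python3 -m jog '[{"x":0,"y":1,"z":0,"ax":0,"ay":0,"az":0,"grip":24},{"x":0,"y":1,"z":0,"ax":0,"ay":0,"az":0,"grip":24}]'
```

```text
clock: 26.6
eef_pos: [622.6, 193.7, 30.9]
tool_rot: [-1.572, 0.002, -1.571]
force: [-0.2, 0.0, -0.3]
width: 31.7
```

```bash
python3 -m jog '[{"x":0,"y":1,"z":0,"ax":0,"ay":0,"az":0,"grip":24},{"x":0,"y":1,"z":0,"ax":0,"ay":0,"az":0,"grip":24}]'
```

```text
clock: 26.8
eef_pos: [622.6, 193.7, 30.8]
tool_rot: [-1.572, 0.002, -1.571]
force: [-2.1, -0.5, 7.2]
width: 31.8
```

Contact. Release and rise clear.

```bash
python3 -m jog '[{"x":0,"y":-1,"z":0,"ax":0,"ay":0,"az":0,"grip":33},{"x":0,"y":-1,"z":0,"ax":0,"ay":0,"az":0,"grip":36},{"x":0,"y":-1,"z":0,"ax":0,"ay":0,"az":0,"grip":40},{"x":0,"y":-1,"z":0,"ax":0,"ay":0,"az":0,"grip":44},{"x":0,"y":-1,"z":0,"ax":0,"ay":0,"az":0,"grip":48}]';python3 -m jog '[{"x":0,"y":-6,"z":0,"ax":0,"ay":0,"az":0,"grip":48},{"x":0,"y":-20,"z":0,"ax":0,"ay":0,"az":0,"grip":48},{"x":0,"y":-45,"z":0,"ax":0,"ay":0,"az":0,"grip":48},{"x":0,"y":-80,"z":0,"ax":0,"ay":0,"az":0,"grip":50},{"x":0,"y":-120,"z":0,"ax":0,"ay":0,"az":0,"grip":55}]';python3 -m jog '[{"x":0,"y":-40,"z":-30,"ax":0,"ay":0,"az":0,"grip":58},{"x":40,"y":-80,"z":-50,"ax":0,"ay":0,"az":0,"grip":58},{"x":80,"y":-110,"z":-90,"ax":0,"ay":0,"az":0,"grip":58},{"x":120,"y":-110,"z":-120,"ax":0,"ay":0,"az":0,"grip":58},{"x":150,"y":-110,"z":-120,"ax":0,"ay":0,"az":0,"grip":58}]';python3 -m jog '[{"x":0,"y":0,"z":0,"ax":0,"ay":0,"az":0,"grip":58},{"x":0,"y":0,"z":0,"ax":0,"ay":0,"az":0,"grip":58},{"x":0,"y":0,"z":0,"ax":0,"ay":0,"az":0,"grip":58}]';python3 - <<'E'
from h import *
s=cam("scene");t=cam("top")
cv2.imwrite("pics/s18.png",s[0][:,:,::-1]);cv2.imwrite("pics/t18.png",t[0][:,:,::-1])
E
```

```text
clock: 27.3
eef_pos: [622.4, 193.6, 30.6]
tool_rot: [-1.573, 0.002, -1.571]
force: [-0.4, 0.4, 0.2]
width: 48.1
clock: 27.8
eef_pos: [622.1, 193.2, 152.4]
tool_rot: [-1.573, 0.001, -1.572]
force: [0.5, 0.8, 0.1]
width: 54.9
clock: 28.3
eef_pos: [500.6, 43.2, 262.8]
tool_rot: [-1.571, 0.004, -1.569]
force: [1.5, -0.0, -0.1]
width: 58.1
clock: 28.6
eef_pos: [503.2, 44.4, 261.2]
tool_rot: [-1.572, 0.003, -1.57]
force: [0.2, 0.5, -0.3]
width: 57.8
```

View pics/s18.png

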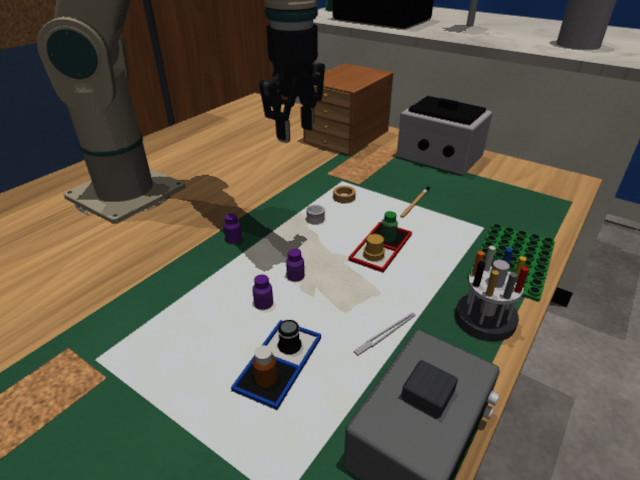

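View pics/t18.png

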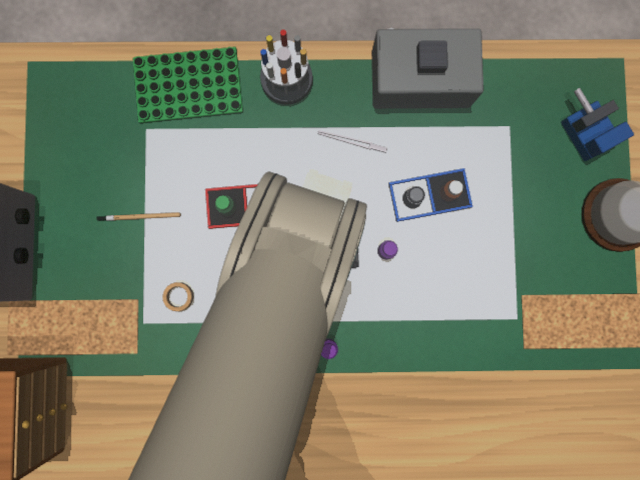

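All four stand in their pockets: scene view loupe (289,336), amber (264,368), die (375,247), green (390,228). Tin, tape, tweezers, brush and the purple bottles are unmoved. Before handing in, I take one close crop of both trays.

```bash
python3 - <<'E'
import cv2,numpy as np
s=cv2.imread("pics/s18.png")
a=cv2.resize(s[310:410,225:325],(395,395),interpolation=cv2.INTER_CUBIC);b=cv2.resize(s[195:275,340:420],(395,395),interpolation=cv2.INTER_CUBIC)
cv2.imwrite("pics/fin.png",np.hstack([a,b]))
E
```

```text
(no output)
```

View pics/fin.png

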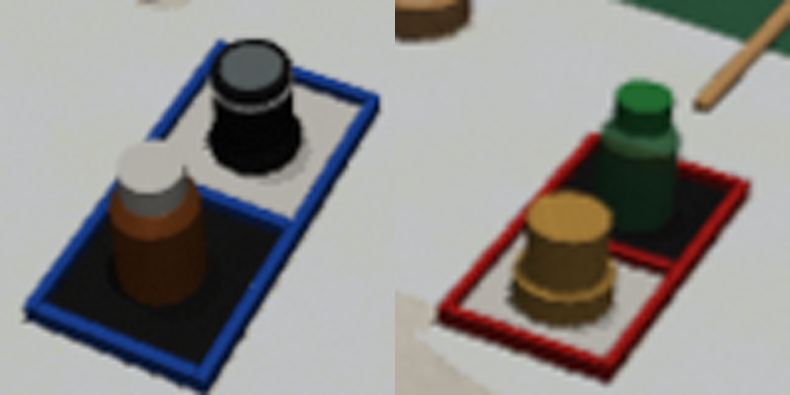

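All four are upright and flat inside their pockets.

```bash
python3 -c "
from cell import *
print(finish_job())"
```

```text
the job is handed in; nothing more can be done
None
```

I made up both kits in the order asked and handed the job in at about 29 s of the 93 s allowed. The loupe (white pocket) and amber bottle (black pocket) are in the blue tray. The die (white pocket) and green bottle (black pocket) are in the red tray.

- **Placing:** I lowered each item until it touched the pocket floor, with at most 14 N read at contact. I then opened the gripper gradually and lifted straight up.
- **Last pictures:** All four stand upright inside their pockets. The tape roll, tweezers, brush, tin and purple look-alike bottles look unmoved. The arm covered the tin, the die and one purple bottle in the final top view, so for those I relied on the other camera.
- **Disagreements:**
  - The two cameras differed by about 3–5 mm on position, well inside the 12 mm or so of room in the pockets.
  - The finger opening read about 2–3 mm less than the true diameters.

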